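Slide the bottle crate into the free corner of the bay

TASK

Push the tall wooden bottle crate across the worktop into the free corner of the low steel bay, the corner marked with black tape where no jar stands, until it stands square and touches both the back strip and the side stop there. Push it with the fingertips low near its base so that it slides without rocking: do not tip, grip or lift it, and leave the jar in the other corner and the things beside the bay where they stand. Finish with the hand clear of everything.

Things in the scene. Friction and masses are not known exactly. Their poses are not given: they have to be found in the camera images.
- crate: tall wooden bottle crate, flat sides, 108 x 108 mm footprint, 150 mm high; four white bottles fixed in it reach 202 mm. 0.6 to 1 kg, loose. Its lowest slat, the place to push, runs all round from 2 to 54 mm above the worktop; pushed above about 70 mm it may rock or tip. Origin: centre of its underside; x, y square to its sides, z up. Starts in the bay's mouth between the corners, turned a little
- bay: fixed bay of steel strips 24 mm high, 4 mm thick, open to the robot. Origin: middle of the back strip's inner face, at worktop height; x away from the robot, square to that strip, y along it to the left, z up. Inner faces: back strip x = 0, y -310 to 310 mm; side stops y = -310 and y = 310 mm, from the back strip forward to x = -205 mm. Outside flange 16 mm wide, 3 mm high
- pitch: four flat black tape corners on the worktop that mark the free corner of the bay, left or right. Origin: their centre, where the crate's centre is when it touches both strips: 54 mm from the back strip's and from the side stop's inner face. Axes about parallel to the bay's
- jar: loose glass jar with a yellow lid, 68 mm across, 112 mm high, standing in the bay's other corner, centre about 54 mm from both strips. Must stay. Origin: centre of its underside
- spice_jar: loose white-capped green spice jar, 43 mm across, 100 mm high, outside the bay beside one of the side stops. Must stay. Origin: centre of its underside
- lamb: loose small white ceramic lamb, 32 x 86 x 54 mm high, outside the bay beside the other side stop. Must stay. Origin: centre of its underside, y along its length

How it is judged:
By the outcome, as a careful person would: the job done as asked, in the order asked, and still so for the second after the job is handed in, with the robot touching nothing.
It also fails if it takes over 51 s, if anything falls off the work surface, if the arm or the gripper's body presses on something with over 40 N, if the wrist force passes 120 N, or if a joint passes its speed limit or range.

ROBOT

A 7-joint arm with a two-finger parallel gripper is mounted at the origin on a cart in front of the work surface, level with it; the furniture and walls round the work are solid. World frame = base frame: x ahead of the robot, y to its left, z up, the work surface at z = 0. Lengths are in m, angles in rad, forces in N, time in s.
With the tool pointing down it reaches from about 0.4 to 0.875 m from the base axis. Payload 6.5 kg.
Tool frame: the origin (TCP) lies at the centre of the arm's flange, where the gripper is bolted on; the fingertips stand 166 mm ahead of it and the grasp point (between the pads) lies 147 mm ahead of it; x points along the fingers, y is the direction in which the jaws open and shut, and the axes are right-handed (so a half turn about x gives the same grasp; the last joint's range is limited). The gripper opens to 88 mm and grips with 3 to 60 N. Pads are 18 mm wide; open, the fingers measure 123 mm over their backs; the gripper's body (75 mm by 187 mm) begins 45 mm behind the grasp point.
Start: joints at [1.269, 0.536, -0.004, 1.538, 0.003, 1.067, -0.071], TCP at [0.152, -0.632, 0.405] pointing down, gripper open.
Joint ranges: [-2.7, 2.7], [-0.37, 2.16], [-1.27, 1.26], [0.24, 2.4], [-1.31, 4.45], [0.19, 1.91], [-2.76, 2.76]. Speed limits (rad/s): [2.39, 2.39, 3.14, 3.14, 3.14, 3.14, 3.14].

INTERFACE

Orientations are given as a rotation vector (axis times angle).
In Python, from plant import arm, eyes, finish_job gives the robot as it stands.
- The arm moves only by the tool jog_arm, never from a script. Its argument "commands" is a list of rows, each a list of 5 numbers: the opening, from -1 (shut) to 1 (fully open), so that 0 is half open, then the shift along the tool's x, y, z in cm, then the turn about the tool's x in rad. In form: [[gripper, tx, ty, tz, yaw], ...]. A call has 1 to 8 rows; each row shifts and turns the commanded pose from where the row before left it, along the tool's axes as they then stand; what a row does not reach is not made up. A row lasts 1/8 s, in which the tool goes at most 62.5 mm and 10.7 degrees, less where a joint would pass 70% of its speed; a pose out of reach is approached as far as the arm can. A call with a gripper value outside its range is refused whole. The fingers move at their own pace and stop on an object; "squeeze" is the grip in N (left out, the last holds). Time passes only in rows, so rows that do not move let the fingers close. It gives the time, the measured TCP pose, the force and the opening at its end, in the units of the state.
- arm.state(): the state, without advancing time (a new reading comes with each control period).
- eyes.grab_frame(name): name is "side" or "top"; returns a dict with "pixels" (384x512x3 uint8, red, green, blue), "range_z" (384x512 float32, m along the optical axis (not along the pixel's ray), 0 where there is no reading), "camera_matrix" (3x3 intrinsics, pixels), "extrinsics" (4x4, takes a point from camera to world coordinates). Camera axes: x right, y up, looking along -z (the intrinsics and any distortion apply to the point x, -y, -z); pixel columns grow to the right and rows downward; lengths in m; the calibration is good to about 2 mm. A picture is of the moment at which its call begins.
- finish_job(): hands the job in, once; it reports no verdict.
The state is a dict: "time": time; "joint_positions": joint angles; "qd": joint speeds; "joint_efforts": joint torques, N m; "position": TCP position; "orientation": TCP orientation; "wrist_force": force on the tool from outside, world axes, zero at the start; "moment": the same for the moment, N m; "grip_width": finger opening in m.
Only numpy, scipy, OpenCV 4.12 (cv2) and the standard library are available. Lean on these libraries where they do the work, as an engineer would, in place of code of your own. Each camera call takes 0.05 s, during which the arm holds its last target.

## Working session

There is one attempt and no reset: what is moved stays moved. The work goes in short steps, Python scripts to look and compute and a tool call to move; the robot and the scene stay as the last step left them, time stands still between calls to the robot, and variables do not carry over. Pictures are saved under pics/ and viewed, and the job is handed in when it is done.

Besides the shell and the picture viewer there is one more tool, called after "Emit:" as a command line: name --pt "numbers of a row" for each row, then --argument value for the rest. jog_arm: Moves the arm, as the interface text tells. Its arguments: {"type":"object","properties":{"commands":{"type":"array","items":{"type":"array","items":{"type":"number"}}},"squeeze":{"type":"number"}},"required":["commands"]}

```bash
mkdir -p pics; python3 - <<'E'
from plant import arm, eyes
import cv2, numpy as np
s=arm.state(); print({k:np.round(v,3) for k,v in s.items()})
for n in ("side","top"):
    f=eyes.grab_frame(n); np.savez(f"pics/{n}0.npz",**f)
    cv2.imwrite(f"pics/{n}0.png",f["pixels"][:,:,::-1]); print(n,f["camera_matrix"],f["extrinsics"])
E
```

```text
{'time': np.float64(0.0), 'joint_positions': array([ 1.269,  0.537, -0.004,  1.539,  0.003,  1.067, -0.071]), 'qd': array([-0.001,  0.001,  0.002,  0.001,  0.001,  0.   ,  0.001]), 'joint_efforts': array([-0.0000e+00, -5.7098e+01,  9.9100e-01, -2.5160e+01, -5.6000e-02,
        1.8000e-02,  0.0000e+00]), 'position': array([ 0.152, -0.632,  0.404]), 'orientation': array([ 2.097,  0.25 , -2.097]), 'wrist_force': array([-0.142,  0.199, -0.172]), 'moment': array([ 0.015,  0.007, -0.028]), 'grip_width': np.float64(0.088)}
side [[396.55111009   0.         260.23408817]
 [  0.         396.55111009 194.940291  ]
 [  0.           0.           1.        ]] [[-0.99173446  0.08524781 -0.09589357  0.44051048]
 [-0.12824375 -0.68210646  0.71991966  0.96988542]
 [-0.00403805  0.72626689  0.68740098  0.96984815]
 [ 0.          0.          0.          1.        ]]
top [[366.7204638    0.         255.47120488]
 [  0.         366.7204638  190.16600489]
 [  0.           0.           1.        ]] [[-0.01883581  0.99332708 -0.11378277  0.41698842]
 [-0.99979103 -0.019617   -0.00574976 -0.01591021]
 [-0.00794347  0.11365069  0.99348901  1.08269204]
 [ 0.          0.          0.          1.        ]]
```

```bash
ls -la
```

```text
total 12
drwxr-xr-x  3 agent agent 4096 Dec  6 22:13 .
drwxr-xr-x 23 root  root  4096 Dec  6 22:13 ..
drwxr-xr-x  2 agent agent 4096 Dec  6 22:13 pics
```

View pics/top0.png

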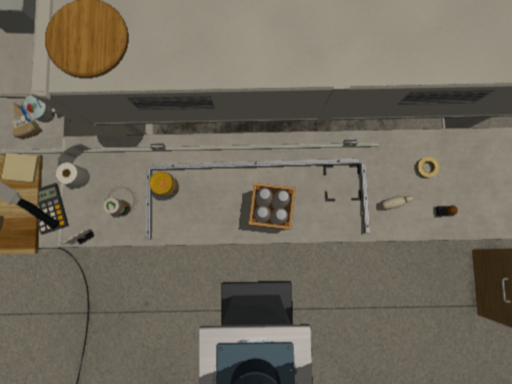

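View pics/side0.png

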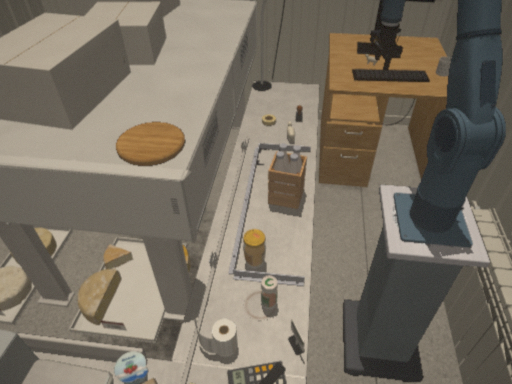

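The free corner is on the right (tape at about (342,182) in the top view). The crate is at (272,206), the jar at (162,184) in the left corner, the lamb at (397,202) beside the right stop and the spice jar at (116,206) on the left. I'll measure these from the depth images next.

```bash
cat > h.py <<'E'
import numpy as np, cv2
def cloud(f):
    K=f["camera_matrix"];E=f["extrinsics"];z=f["range_z"].astype(float)
    v,u=np.mgrid[:z.shape[0],:z.shape[1]]
    P=np.stack([(u-K[0,2])/K[0,0]*z,-(v-K[1,2])/K[1,1]*z,-z],-1)
    W=P@E[:3,:3].T+E[:3,3]; W[z<=0]=np.nan
    return W
def ray(f,uv,h):
    K=f["camera_matrix"];E=f["extrinsics"];uv=np.atleast_2d(uv).astype(float)
    d=np.c_[(uv[:,0]-K[0,2])/K[0,0],-(uv[:,1]-K[1,2])/K[1,1],-np.ones(len(uv))]@E[:3,:3].T
    t=(h-E[2,3])/d[:,2]; return E[:3,3]+d*t[:,None]
def crate(f,zlo=.135,zhi=.165,roi=((.25,.8),(-.4,.3))):
    W=cloud(f);m=(W[...,2]>zlo)&(W[...,2]<zhi)&(W[...,0]>roi[0][0])&(W[...,0]<roi[0][1])&(W[...,1]>roi[1][0])&(W[...,1]<roi[1][1])
    m=m.astype(np.uint8); n,l,st,c=cv2.connectedComponentsWithStats(m,connectivity=8)
    return W,l,st
E
python3 - <<'E'
from h import *
for n in ("top","side"):
    f=dict(np.load(f"pics/{n}0.npz")); W=cloud(f)
    print(n,"plane z", np.nanmedian(W[220:235,300:350,2]) if n=="top" else "")
    if n=="top":
        for uv in [(272,206),(162,184),(116,206),(397,202),(87,36),(250,50),(250,95),(250,122),(250,148),(342,182),(250,232),(365,190),(149,210),(428,168)]: print(uv,np.round(W[uv[1],uv[0]],3))
        # crate top
        W_,l,st=crate(f)
        for i in range(1,len(st)):
            if st[i,4]>30:
                p=W[l==i]; r=cv2.minAreaRect(p[:,:2].astype(np.float32)); print("blob",st[i],r,np.median(p[:,2]))
        # strips tops
        sm=(W[...,2]>.014)&(W[...,2]<.035)&(W[...,0]>.3)&(W[...,0]<.75)&(abs(W[...,1])<.45)
        cv2.imwrite("pics/sm.png",cv2.resize(sm.astype(np.uint8)*255,(768,576),interpolation=0))
big=cv2.resize(cv2.imread("pics/top0.png")[130:250,80:460],None,fx=2.1,fy=2.1,interpolation=cv2.INTER_CUBIC);cv2.imwrite("pics/top0z.png",big)
E
```

```text
top plane z -0.0015333731019815389
(272, 206) [ 0.492 -0.057  0.011]
(162, 184) [0.549 0.239 0.114]
(116, 206) [0.494 0.366 0.099]
(397, 202) [ 0.494 -0.41   0.044]
(87, 36) [0.774 0.286 0.46 ]
(250, 50) [ 0.75  -0.007  0.443]
(250, 95) [ 0.678 -0.005  0.407]
(250, 122) [ 1.026  0.019 -0.9  ]
(250, 148) [0.667 0.004 0.008]
(342, 182) [ 0.561 -0.268 -0.001]
(250, 232) [0.418 0.009 0.001]
(365, 190) [ 0.535 -0.334  0.001]
(149, 210) [0.486 0.298 0.028]
(428, 168) [ 0.597 -0.524  0.002]
blob [249 183  47  47 844] ((0.48364153504371643, -0.05154483765363693), (0.10787245631217957, 0.10819357633590698), 82.06965637207031) 0.14844788067136638
blob [274 191  16  16  94] ((0.5004274845123291, -0.07507847249507904), (0.040530744940042496, 0.03531090170145035), 61.19786834716797) 0.14901173443584698
side plane z
```

View pics/top0z.png

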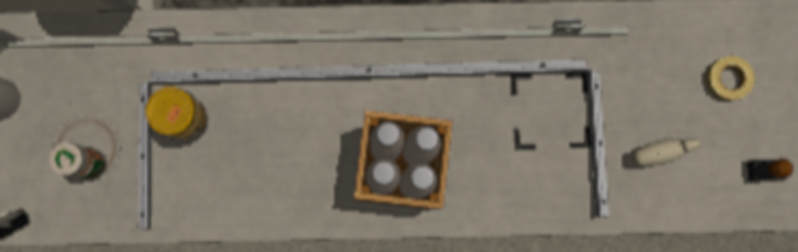

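View pics/sm.png

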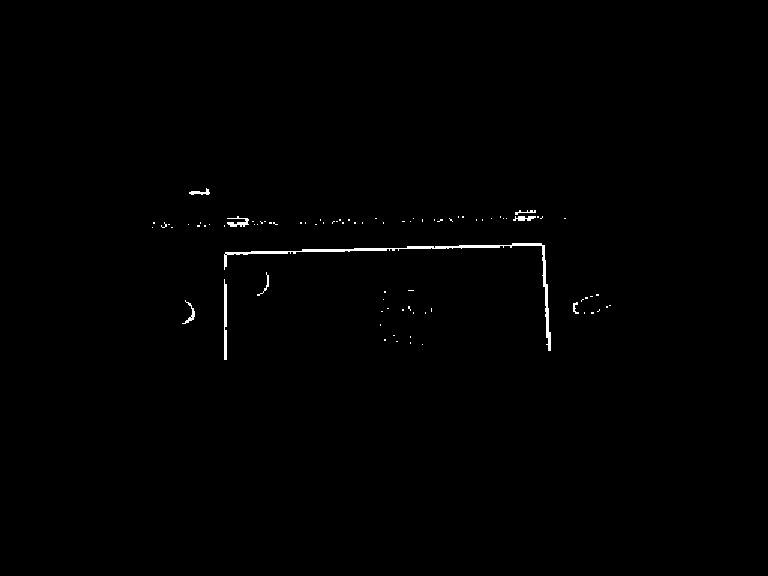

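```bash
python3 - <<'E'
from h import *
f=dict(np.load("pics/top0.npz")); W=cloud(f)
sm=(W[...,2]>.016)&(W[...,2]<.035)
def strip(x0,x1,y0,y1,ax):
    p=W[sm&(W[...,0]>x0)&(W[...,0]<x1)&(W[...,1]>y0)&(W[...,1]<y1)]
    a,b=(1,0) if ax=='y' else (0,1)
    c=np.polyfit(p[:,a],p[:,b],1); r=p[:,b]-np.polyval(c,p[:,a]); k=abs(r)<.006
    c=np.polyfit(p[k,a],p[k,b],1); r=p[:,b]-np.polyval(c,p[:,a]); k=abs(r)<.006
    print(ax,c,np.degrees(np.arctan(c[0])),"res",np.percentile(r[k],[2,50,98]),"ext",p[k][:,a].min(),p[k][:,a].max(),len(p)); return c
strip(.58,.66,-.32,.32,'y'); strip(.44,.62,.28,.32,'x'); strip(.44,.62,-.36,-.30,'x')
# image-based: strip mid pixel to z=.024
print(ray(f,[[250,164],[360,161],[150,169],[362,166],[366,231]],.024))
# hood
h=(W[...,2]>.3)&(W[...,1]>-.5)&(W[...,1]<.4); p=W[h]
print("hood min x",np.percentile(p[:,0],[0,1,5]),"min z",np.percentile(p[:,2],[0,1,5]))
m=(W[...,2]>.12)&(W[...,2]<.16)&(abs(W[...,1])<.2)&(W[...,0]>.3)&(W[...,0]<.7)
print(cv2.minAreaRect(W[m&(W[...,2]>.142)&(W[...,2]<.156)][:,:2].astype(np.float32)))
s=dict(np.load("pics/side0.npz")); V=cloud(s)
q=V[(V[...,2]>.145)&(V[...,2]<.156)&(abs(V[...,1])<.2)&(V[...,0]>.3)&(V[...,0]<.6)]
print("side crate top",cv2.minAreaRect(q[:,:2].astype(np.float32)),len(q))
g=(V[...,2]>.016)&(V[...,2]<.035)
for (x0,x1,y0,y1,a,b) in [(.58,.66,-.2,.3,1,0),(.44,.62,.28,.32,0,1)]:
    p=V[g&(V[...,0]>x0)&(V[...,0]<x1)&(V[...,1]>y0)&(V[...,1]<y1)]
    if len(p)>10: print(np.polyfit(p[:,a],p[:,b],1),len(p))
p=V[(V[...,2]>.2)&(V[...,0]>.5)&(V[...,1]>-.6)&(V[...,1]<.3)];print("side hood",p.min(0),np.percentile(p,[1,5],axis=0))
# lamb, spice
for nm,x0,x1,y0,y1 in [("lamb",.42,.56,-.48,-.35),("spice",.42,.56,.33,.41),("jar",.5,.6,.2,.29)]:
    p=W[(W[...,2]>.03)&(W[...,0]>x0)&(W[...,0]<x1)&(W[...,1]>y0)&(W[...,1]<y1)];print(nm,cv2.minAreaRect(p[:,:2].astype(np.float32)),p[:,2].max())
E
```

```text
y [-0.01006079  0.61172343] -0.5764212549708891 res [-0.00202106 -0.00011835  0.00268076] ext -0.31905990527401973 0.3010338934996303 380
x [0.00141102 0.29842285] 0.08084540960644059 res [-2.64477920e-03  5.84825141e-05  2.60386731e-03] ext 0.4404492838266712 0.6099101055591453 102
x [ 0.01818689 -0.33175529] 1.0419174104734907 res [-2.92660305e-03 -4.49068728e-05  2.86565393e-03] ext 0.4400953981201353 0.6159036616564955 132
[[ 0.61571079  0.00479191  0.024     ]
 [ 0.6180749  -0.31718035  0.024     ]
 [ 0.60679589  0.29822506  0.024     ]
 [ 0.60313286 -0.3222492   0.024     ]
 [ 0.41436369 -0.32390173  0.024     ]]
hood min x [0.66499126 0.67373382 0.67622002] min z [0.30002236 0.3088434  0.34246644]
((0.4836457073688507, -0.05154445394873619), (0.10786997526884079, 0.10819385200738907), 82.0758056640625)
side crate top ((0.4846764802932739, -0.05067046731710434), (0.11252622306346893, 0.10767105966806412), 82.1148681640625) 318
[-0.01223618  0.61291973] 186
[-0.00180365  0.30083626] 178
side hood [ 0.50028487 -0.59999315  0.20003299] [[ 0.67572277 -0.56521768  0.2603083 ]
 [ 0.67761685 -0.44855998  0.33658653]]
lamb ((0.49554088711738586, -0.41261523962020874), (0.031164996325969696, 0.08389966189861298), 14.771951675415039) 0.05480613359357256
spice ((0.49591803550720215, 0.37878233194351196), (0.043049633502960205, 0.040721599012613297), 3.272390604019165) 0.1033752333687441
jar ((0.5521367192268372, 0.24300532042980194), (0.062205102294683456, 0.06412390619516373), 4.102831840515137) 0.11789327876650202
```

```bash
python3 - <<'E'
from h import *
from scipy.spatial.transform import Rotation as R
print(np.round(R.from_rotvec([2.097,.25,-2.097]).as_matrix(),3))
s=dict(np.load("pics/side0.npz"));
cv2.imwrite("pics/hand0.png",cv2.resize(s["pixels"][0:110,330:512,::-1],None,fx=4,fy=4,interpolation=2))
V=cloud(s); p=V[(abs(V[...,0]-.152)<.15)&(abs(V[...,1]+.632)<.15)&(V[...,2]>.2)&(V[...,2]<.45)]
for z in np.arange(.22,.42,.02):
    q=p[(p[:,2]>=z)&(p[:,2]<z+.02)]
    if len(q): print(round(z,2),len(q),q[:,:2].min(0).round(3),q[:,:2].max(0).round(3))
E
```

```text
[[-0.     0.234 -0.972]
 [ 0.002 -0.972 -0.234]
 [-1.    -0.002 -0.   ]]
0.22 1 [ 0.159 -0.677] [ 0.159 -0.677]
0.24 54 [ 0.128 -0.689] [ 0.175 -0.57 ]
0.26 55 [ 0.128 -0.688] [ 0.174 -0.569]
0.28 37 [ 0.126 -0.694] [ 0.177 -0.564]
0.3 123 [ 0.099 -0.704] [ 0.205 -0.535]
0.32 157 [ 0.099 -0.713] [ 0.207 -0.529]
0.34 243 [ 0.1   -0.723] [ 0.205 -0.529]
0.36 78 [ 0.123 -0.639] [ 0.177 -0.585]
0.38 121 [ 0.109 -0.637] [ 0.187 -0.581]
0.4 106 [ 0.116 -0.655] [ 0.187 -0.589]
```

View pics/hand0.png

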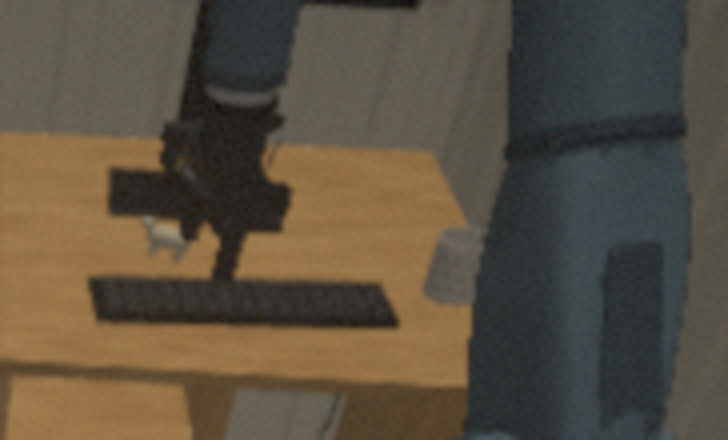

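```bash
python3 - <<'E'
from h import *
f=dict(np.load("pics/top0.npz")); W=cloud(f)
for uv in [(480,280),(505,260),(495,310),(450,150),(500,160),(445,210),(500,210),(440,85)]: print(uv,W[uv[1],uv[0]].round(3))
s=dict(np.load("pics/side0.npz")); V=cloud(s)
for uv in [(390,75),(370,50),(440,65),(340,50),(350,110),(262,90),(340,160),(300,20),(480,160)]: print(uv,V[uv[1],uv[0]].round(3))
a=V[...,1]; 
for y0 in np.arange(-1.3,-.5,.1):
    q=V[(V[...,1]>y0)&(V[...,1]<y0+.1)&(V[...,0]>0)&(V[...,0]<.66)&(V[...,2]>.02)]
    print(round(y0,1),len(q), q[:,2].max().round(2) if len(q) else "", (q[:,0].min().round(2),q[:,0].max().round(2)) if len(q) else "")
E
```

```text
(480, 280) [ 0.154 -1.137 -0.83 ]
(505, 260) [ 0.27  -1.134 -0.618]
(495, 310) [ 0.027 -1.137 -0.729]
(450, 150) [ 0.651 -0.597 -0.004]
(500, 160) [ 0.618 -0.743 -0.004]
(445, 210) [ 0.47  -0.553  0.025]
(500, 210) [ 0.468 -0.728 -0.001]
(440, 85) [ 0.677 -0.352  0.437]
(390, 75) [-0.033 -1.292 -0.126]
(370, 50) [ 0.055 -1.656 -0.136]
(440, 65) [-0.324 -1.381 -0.089]
(340, 50) [ 0.249 -1.66  -0.147]
(350, 110) [ 0.165 -1.265 -0.36 ]
(262, 90) [ 0.662 -0.78   0.008]
(340, 160) [ 0.189 -1.139 -0.664]
(300, 20) [ 0.539 -2.019 -0.093]
(480, 160) [-0.043  0.048  0.292]
-1.3 0  
-1.2 0  
-1.1 0  
-1.0 5 0.06 (np.float64(0.62), np.float64(0.62))
-0.9 85 0.41 (np.float64(0.57), np.float64(0.66))
-0.8 33 0.35 (np.float64(0.17), np.float64(0.21))
-0.7 644 0.5 (np.float64(0.11), np.float64(0.2))
-0.6 892 0.5 (np.float64(0.1), np.float64(0.63))
```

The gripper body is 75 mm thick and starts 64 mm above the tips. It overhangs the fingers, so with a vertical tool it would touch the crate first. Before planning the push, I'll check in free air how the arm behaves at its reach limit, in case it tilts there.

Emit:
jog_arm --pt "1 0 6 0 0" --pt "1 0 6 0 0" --pt "1 0 6 0 0" --pt "1 0 6 0 0" --pt "1 0 6 0 0" --pt "1 0 6 0 0"

```text
time: 0.85
position: [0.1842, -0.8999, 0.3978]
orientation: [2.151, 0.163, -2.108]
wrist_force: [-1.9, -0.4, -0.8]
grip_width: 0.0879
```

```bash
cat >> h.py <<'E'
def st():
    from plant import arm
    from scipy.spatial.transform import Rotation as R
    s=arm.state(); M=R.from_rotvec(s["orientation"]).as_matrix()
    print("t",round(s["time"],2),"q",np.round(s["joint_positions"],3),"p",np.round(s["position"],4),"F",np.round(s["wrist_force"],2)); print(M.round(3)); print("tips",(s["position"]+.166*M[:,0]).round(4))
    return s,M
E
python3 -c "
from h import *
st()"
```

```text
t 0.85 q [ 1.238  1.222  0.584  0.336 -0.565  1.621  0.014] p [ 0.1842 -0.8999  0.3978] F [-1.94 -0.38 -0.76]
[[ 0.021  0.164 -0.986]
 [-0.011 -0.986 -0.165]
 [-1.     0.014 -0.019]]
tips [ 0.1877 -0.9017  0.2319]
```

Emit:
jog_arm --pt "1 0 6 0 0" --pt "1 0 6 0 0" --pt "1 0 0 0 0"

```text
time: 1.23
position: [0.1706, -0.9173, 0.393]
orientation: [2.145, 0.081, -2.101]
wrist_force: [-0.1, 0.7, -0.5]
grip_width: 0.0884
```

```bash
python3 -c "
from h import *
st()"
```

```text
t 1.23 q [ 1.24   1.316  1.132  0.261 -1.104  1.649  0.041] p [ 0.1706 -0.9173  0.393 ] F [-0.12  0.72 -0.51]
[[ 0.025  0.135 -0.991]
 [-0.058 -0.989 -0.136]
 [-0.998  0.061 -0.017]]
tips [ 0.1747 -0.9269  0.2274]
```

Emit:
jog_arm --pt "1 0 -5 0 0" --pt "1 0 -5 0 0" --pt "1 0 0 0 0"

```text
time: 1.6
position: [0.1644, -0.8496, 0.3892]
orientation: [2.162, 0.084, -2.093]
wrist_force: [0.5, -1.2, 0.4]
grip_width: 0.0883
```

```bash
python3 -c "
from h import *
st()"
```

```text
t 1.6 q [ 0.986  1.177  1.149  0.827 -1.046  1.507  0.285] p [ 0.1644 -0.8496  0.3892] F [ 0.51 -1.23  0.4 ]
[[ 0.036  0.131 -0.991]
 [-0.051 -0.99  -0.133]
 [-0.998  0.056 -0.029]]
tips [ 0.1704 -0.8581  0.2235]
```

The tilt gained at the reach limit stays, and later rows start from the pose actually reached. So I can lean the hand with the tips ahead by stretching out over free space toward -y. That lets the fingertips alone touch the low slat, with the body held back.

Emit:
jog_arm --pt "1 0 0 5.5 0" --pt "1 0 0 5.5 0" --pt "1 0 1 5.5 0" --pt "1 0 6 0.8 0" --pt "1 0 6 0.8 0" --pt "1 0 6 0.8 0" --pt "1 0 6 0.8 0"

```text
time: 2.48
position: [-0.0002, -0.9571, 0.3841]
orientation: [2.085, -0.067, -2.037]
wrist_force: [0.4, 0.4, 0.8]
grip_width: 0.0878
```

```bash
python3 -c "
from h import *
st()"
```

```text
t 2.48 q [ 1.433  1.346  1.251  0.244 -1.26   1.528  0.221] p [-2.000e-04 -9.571e-01  3.841e-01] F [0.38 0.35 0.79]
[[ 0.035  0.124 -0.992]
 [-0.189 -0.974 -0.128]
 [-0.981  0.192 -0.011]]
tips [ 0.0056 -0.9884  0.2211]
```

Emit:
jog_arm --pt "1 0 6 0.8 0" --pt "1 0 6 0.8 0" --pt "1 0 6 0.8 0" --pt "1 0 6 0.8 0"

```text
time: 2.98
position: [0.0002, -0.9811, 0.3991]
orientation: [1.986, -0.231, -1.962]
wrist_force: [-0.0, 0.1, -0.2]
grip_width: 0.0883
```

```bash
python3 -c "
from h import *
st()"
```

```text
t 2.98 q [ 1.432  1.337  1.252  0.244 -1.275  1.372  0.223] p [ 2.000e-04 -9.811e-01  3.991e-01] F [-0.02  0.07 -0.15]
[[ 0.034  0.12  -0.992]
 [-0.347 -0.929 -0.124]
 [-0.937  0.349  0.01 ]]
tips [ 0.0059 -1.0388  0.2435]
```

Emit:
jog_arm --pt "1 0 6 0.8 0" --pt "1 0 6 0.8 0" --pt "1 0 6 0.8 0" --pt "1 0 6 0.8 0" --pt "1 0 6 0.8 0"

```text
time: 3.6
position: [-0.0011, -0.9992, 0.4585]
orientation: [1.857, -0.416, -1.864]
wrist_force: [-0.1, -0.1, -0.5]
grip_width: 0.0883
```

```bash
python3 -c "
from h import *
st()"
```

```text
t 3.6 q [ 1.431  1.289  1.259  0.244 -1.287  1.221  0.228] p [-0.0011 -0.9992  0.4585] F [-0.1  -0.13 -0.52]
[[ 0.029  0.116 -0.993]
 [-0.527 -0.842 -0.114]
 [-0.849  0.527  0.036]]
tips [ 0.0038 -1.0867  0.3175]
```

```bash
cat >> h.py <<'E'
def plan(wps,pos=None,M=None,vmax=.06,amax=.18):
    """wps: list of (tips_target_xyz, yaw_turn). prints rows"""
    from scipy.spatial.transform import Rotation as R
    if pos is None:
        s,M=st(); pos=s["position"]
    rows=[]
    for tgt,yaw in wps:
        tgt=np.array(tgt,float)
        tip=pos+.166*M[:,0]; n=int(max(np.ceil(np.linalg.norm(tgt-tip)/vmax),np.ceil(abs(yaw)/amax),1))
        for i in range(n):
            tip=pos+.166*M[:,0]; d=(tgt-tip)/(n-i); r=np.round(M.T@d*100,1); y=round(yaw/n,2)
            rows.append([1,*[float(a) for a in r],y]); pos=pos+M@r/100; M=M@R.from_euler('x',y).as_matrix()
        print("wp",(pos+.166*M[:,0]).round(4),"yt",M[:,1].round(3),"rows",len(rows))
    print(rows); return pos,M
E
python3 -c "
from h import *
plan([((.15,-.85,.32),-.17),((.48,-.4,.32),-1.25),((.49,.055,.32),0)])"
```

```text
t 3.6 q [ 1.431  1.289  1.259  0.244 -1.287  1.221  0.228] p [-0.0011 -0.9992  0.4585] F [-0.1  -0.13 -0.52]
[[ 0.029  0.116 -0.993]
 [-0.527 -0.842 -0.114]
 [-0.849  0.527  0.036]]
tips [ 0.0038 -1.0867  0.3175]
wp [ 0.1505 -0.8499  0.3204] yt [ 0.263 -0.816  0.515] rows 5
wp [ 0.4801 -0.3998  0.3198] yt [ 0.994 -0.073  0.08 ] rows 15
wp [0.4903 0.0552 0.3203] yt [ 0.994 -0.073  0.08 ] rows 23
[[1, -2.5, -3.6, -3.4, -0.03], [1, -2.4, -3.5, -3.6, -0.03], [1, -2.5, -3.4, -3.7, -0.03], [1, -2.4, -3.3, -3.7, -0.03], [1, -2.5, -3.2, -3.9, -0.03], [1, -2.3, -2.8, -4.3, -0.12], [1, -2.3, -2.3, -4.6, -0.12], [1, -2.3, -1.7, -4.8, -0.12], [1, -2.3, -1.1, -5.0, -0.12], [1, -2.3, -0.5, -5.0, -0.12], [1, -2.2, 0.1, -5.1, -0.12], [1, -2.3, 0.7, -5.0, -0.12], [1, -2.2, 1.3, -4.9, -0.12], [1, -2.3, 1.8, -4.8, -0.12], [1, -2.2, 2.4, -4.5, -0.12], [1, -3.0, -0.3, -4.8, 0.0], [1, -3.0, -0.3, -4.8, 0.0], [1, -3.0, -0.3, -4.8, 0.0], [1, -3.0, -0.3, -4.8, 0.0], [1, -3.0, -0.3, -4.9, 0.0], [1, -3.0, -0.3, -4.8, 0.0], [1, -3.0, -0.3, -4.9, 0.0], [1, -3.0, -0.2, -4.8, 0.0]]
```

Emit:
jog_arm --pt "1 -2.5 -3.6 -3.4 -0.03" --pt "1 -2.4 -3.5 -3.6 -0.03" --pt "1 -2.5 -3.4 -3.7 -0.03" --pt "1 -2.4 -3.3 -3.7 -0.03" --pt "1 -2.5 -3.2 -3.9 -0.03"

```text
time: 4.22
position: [0.1358, -0.7916, 0.4664]
orientation: [1.762, -0.288, -1.841]
wrist_force: [-0.3, -0.6, 1.3]
grip_width: 0.0884
```

```bash
python3 -c "
from h import *
plan([((.48,-.4,.32),-1.25)])"
```

```text
t 4.22 q [ 0.723  0.953  1.246  1.336 -1.15   0.941  0.7  ] p [ 0.1358 -0.7916  0.4664] F [-0.26 -0.58  1.31]
[[ 0.03   0.249 -0.968]
 [-0.534 -0.815 -0.226]
 [-0.845  0.523  0.109]]
tips [ 0.1407 -0.8802  0.3261]
wp [ 0.4797 -0.3997  0.3198] yt [ 0.993 -0.084  0.088] rows 10
[[1, -2.4, -3.1, -4.4, -0.12], [1, -2.4, -2.6, -4.7, -0.12], [1, -2.4, -2.0, -5.0, -0.12], [1, -2.4, -1.3, -5.2, -0.12], [1, -2.4, -0.7, -5.3, -0.12], [1, -2.4, -0.1, -5.4, -0.12], [1, -2.4, 0.6, -5.3, -0.12], [1, -2.4, 1.2, -5.2, -0.12], [1, -2.5, 1.8, -5.1, -0.12], [1, -2.4, 2.3, -4.8, -0.12]]
```

Emit:
jog_arm --pt "1 -2.4 -3.1 -4.4 -0.12" --pt "1 -2.4 -2.6 -4.7 -0.12" --pt "1 -2.4 -2.0 -5.0 -0.12" --pt "1 -2.4 -1.3 -5.2 -0.12" --pt "1 -2.4 -0.7 -5.3 -0.12"

```text
time: 4.85
position: [0.3062, -0.5524, 0.4635]
orientation: [1.337, 0.248, -1.69]
wrist_force: [-0.3, -0.2, 0.2]
grip_width: 0.0885
```

```bash
python3 -c "
from h import *
plan([((.48,-.4,.32),-.72),((.49,.055,.32),0)])"
```

```text
t 4.85 q [ 0.072  0.64   1.25   1.803 -0.667  0.631  0.826] p [ 0.3062 -0.5524  0.4635] F [-0.32 -0.24  0.21]
[[ 0.031  0.754 -0.657]
 [-0.534 -0.543 -0.648]
 [-0.845  0.37   0.386]]
tips [ 0.3113 -0.641   0.3232]
wp [ 0.4799 -0.4001  0.3204] yt [0.999 0.002 0.035] rows 5
wp [0.4899 0.0547 0.3199] yt [0.999 0.002 0.035] rows 13
[[1, -2.4, -0.1, -5.4, -0.14], [1, -2.4, 0.7, -5.3, -0.14], [1, -2.4, 1.4, -5.2, -0.14], [1, -2.4, 2.1, -4.9, -0.14], [1, -2.5, 2.7, -4.6, -0.14], [1, -3.0, 0.1, -4.8, 0.0], [1, -3.0, 0.1, -4.8, 0.0], [1, -3.0, 0.2, -4.8, 0.0], [1, -3.0, 0.1, -4.8, 0.0], [1, -3.1, 0.2, -4.8, 0.0], [1, -3.0, 0.1, -4.8, 0.0], [1, -3.1, 0.2, -4.9, 0.0], [1, -3.0, 0.1, -4.8, 0.0]]
```

Emit:
jog_arm --pt "1 -2.4 -0.1 -5.4 -0.14" --pt "1 -2.4 0.7 -5.3 -0.14" --pt "1 -2.4 1.4 -5.2 -0.14" --pt "1 -2.4 2.1 -4.9 -0.14" --pt "1 -2.5 2.7 -4.6 -0.14" --pt "1 -3.0 0.1 -4.8 0.0" --pt "1 -3.0 0.1 -4.8 0.0"

```text
time: 5.72
position: [0.4776, -0.1987, 0.4609]
orientation: [0.812, 0.757, -1.406]
wrist_force: [0.3, 0.4, -0.8]
grip_width: 0.088
```

```bash
python3 -c "
from h import *
plan([((.49,.055,.32),0)])"
```

```text
t 5.72 q [-0.809  0.443  1.239  1.972  0.135  0.783  0.249] p [ 0.4776 -0.1987  0.4609] F [ 0.31  0.41 -0.84]
[[ 0.031  0.999 -0.021]
 [-0.533 -0.001 -0.846]
 [-0.846  0.038  0.532]]
tips [ 0.4828 -0.2871  0.3205]
wp [0.4903 0.0553 0.3204] yt [ 0.999 -0.001  0.038] rows 6
[[1, -3.0, 0.1, -4.8, 0.0], [1, -3.0, 0.1, -4.8, 0.0], [1, -3.0, 0.1, -4.8, 0.0], [1, -3.1, 0.1, -4.9, 0.0], [1, -3.0, 0.1, -4.8, 0.0], [1, -3.1, 0.2, -4.9, 0.0]]
```

Emit:
jog_arm --pt "1 -3.0 0.1 -4.8 0.0" --pt "1 -3.0 0.1 -4.8 0.0" --pt "1 -3.0 0.1 -4.8 0.0" --pt "1 -3.1 0.1 -4.9 0.0" --pt "1 -3.0 0.1 -4.8 0.0" --pt "1 -3.1 0.2 -4.9 0.0" --pt "1 0 0 0 0"

```text
time: 6.6
position: [0.4855, 0.1475, 0.4603]
orientation: [0.809, 0.762, -1.398]
wrist_force: [0.8, -0.9, 0.0]
grip_width: 0.0881
```

```bash
python3 - <<'E'
from h import *
from plant import eyes
st()
for n in ("side","top"):
    f=eyes.grab_frame(n); np.savez(f"pics/{n}1.npz",**f); cv2.imwrite(f"pics/{n}1.png",f["pixels"][:,:,::-1])
a=np.hstack([cv2.imread("pics/side1.png")[:,150:],cv2.imread("pics/top1.png")[:,80:]]);cv2.imwrite("pics/both1.png",a)
print(a.shape)
E
```

```text
t 6.6 q [-1.365  0.52   1.142  1.857  0.088  1.165 -0.296] p [0.4855 0.1475 0.4603] F [ 0.85 -0.94  0.04]
[[ 0.035  0.999 -0.014]
 [-0.53   0.007 -0.848]
 [-0.847  0.037  0.53 ]]
tips [0.4914 0.0595 0.3197]
(384, 794, 3)
```

View pics/both1.png

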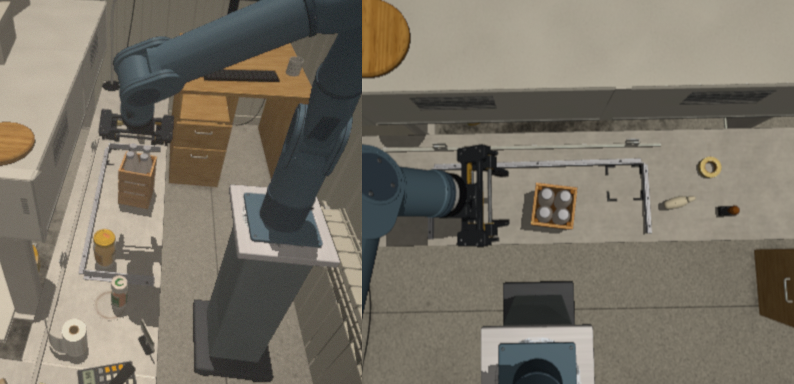

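The hand is now leaned about 32°, tips toward -y, on the crate's +y side, and both views show it clear of the jar and the crate. Next I lower the tips to about 22 mm with the jaws at 64 mm, so the fingers later fit inside the back strip.

```bash
python3 -c "
from h import *
plan([((.485,.052,.10),0),((.485,.052,.022),0)],vmax=.05)"
```

```text
t 6.7 q [-1.362  0.518  1.147  1.861  0.09   1.165 -0.295] p [0.4851 0.1421 0.4607] F [-0.33 -1.21  0.6 ]
[[ 0.03   0.999 -0.02 ]
 [-0.531 -0.001 -0.847]
 [-0.847  0.037  0.531]]
tips [0.4901 0.0539 0.3202]
wp [0.4851 0.052  0.1004] yt [ 0.999 -0.001  0.037] rows 5
wp [0.485  0.0525 0.0221] yt [ 0.999 -0.001  0.037] rows 7
[[1, 3.7, -0.3, -2.3, 0.0], [1, 3.8, -0.3, -2.3, 0.0], [1, 3.7, -0.2, -2.3, 0.0], [1, 3.8, -0.3, -2.3, 0.0], [1, 3.7, -0.2, -2.3, 0.0], [1, 3.3, -0.2, -2.1, 0.0], [1, 3.3, -0.1, -2.1, 0.0]]
```

Emit:
jog_arm --pt "0.45 3.7 -0.3 -2.3 0.0" --pt "0.45 3.8 -0.3 -2.3 0.0" --pt "0.45 3.7 -0.2 -2.3 0.0" --pt "0.45 3.8 -0.3 -2.3 0.0" --pt "0.45 3.7 -0.2 -2.3 0.0" --pt "0.45 3.3 -0.2 -2.1 0.0" --pt "0.45 3.3 -0.1 -2.1 0.0" --pt "0.45 0 0 0 0.01"

```text
time: 7.7
position: [0.4788, 0.1388, 0.1612]
orientation: [0.817, 0.752, -1.417]
wrist_force: [-0.3, -0.2, 0.5]
grip_width: 0.0638
```

```bash
python3 - <<'E'
from h import *
from plant import eyes
s,M=st();print(s["grip_width"])
f=eyes.grab_frame("side"); cv2.imwrite("pics/side2.png",cv2.resize(f["pixels"][80:330,180:400,::-1],None,fx=2.3,fy=2.3))
E
```

```text
t 7.7 q [-1.098  0.971  0.768  2.007 -0.195  0.618 -0.359] p [0.4788 0.1388 0.1612] F [-0.33 -0.22  0.49]
[[ 0.025  0.999 -0.032]
 [-0.534 -0.013 -0.846]
 [-0.845  0.038  0.533]]
tips [0.483  0.0503 0.0209]
0.06377046368959188
```

View pics/side2.png

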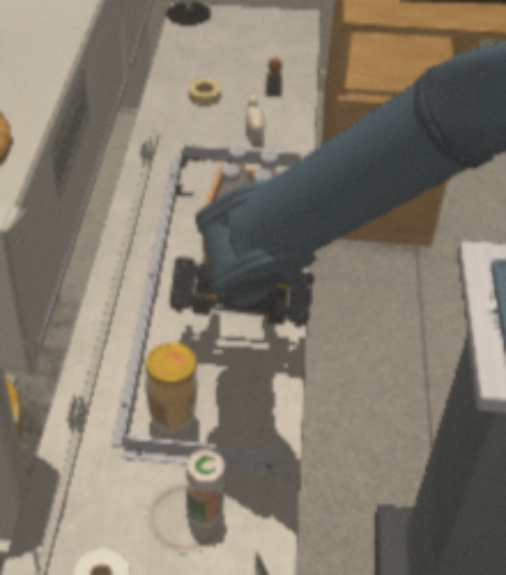

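Emit:
jog_arm --pt "0.45 0.5 -0.5 0.8 -0.025" --pt "0.45 0.5 0 0.8 0" --pt "0.45 0.5 0 0.8 0" --pt "0.45 0.5 0 0.8 0" --pt "0.45 0.5 0 0.8 0" --pt "0.45 0.5 0 0.8 0" --pt "0.45 0 0 0 0"

```text
time: 8.62
position: [0.4742, 0.0832, 0.1621]
orientation: [0.8, 0.769, -1.403]
wrist_force: [-1.7, 0.4, 1.2]
grip_width: 0.0636
```

```bash
cat >> h.py <<'E'
def look(i):
    from plant import eyes
    f=eyes.grab_frame("top"); cv2.imwrite(f"pics/top{i}.png",cv2.resize(f["pixels"][130:250,200:460,::-1],None,fx=3,fy=3,interpolation=2))
    W=cloud(f)
    hsv=cv2.cvtColor(f["pixels"],cv2.COLOR_RGB2HSV)
    m=(W[...,2]>.140)&(W[...,2]<.158)&(W[...,1]<.06)&(W[...,1]>-.38)&(W[...,0]>.35)&(W[...,0]<.66)
    c=m&(hsv[...,1]>90)
    print("rect",cv2.minAreaRect(W[c][:,:2].astype(np.float32)),c.sum())
E
python3 - <<'E'
from h import *
st(); look(3)
E
```

```text
t 8.62 q [-1.016  0.95   0.765  2.073 -0.165  0.523 -0.28 ] p [0.4742 0.0832 0.1621] F [-1.68  0.38  1.18]
[[ 0.027  1.    -0.007]
 [-0.532  0.009 -0.847]
 [-0.846  0.026  0.532]]
tips [ 0.4786 -0.0051  0.0216]
rect ((0.4904533624649048, -0.06707805395126343), (0.10675588250160217, 0.10788824409246445), 88.97994232177734) 510
```

View pics/top3.png

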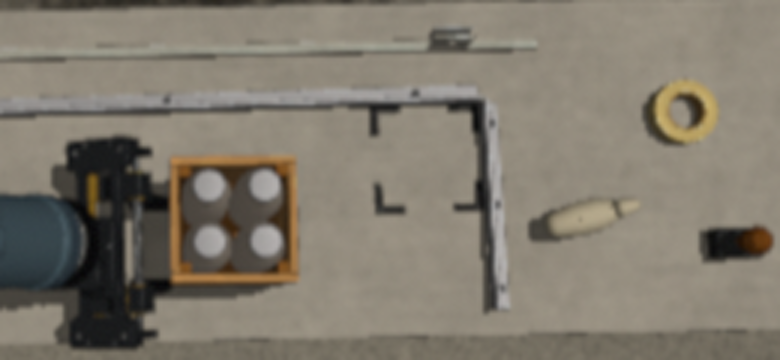

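Emit:
jog_arm --pt "0.45 0.5 0.3 0.8 0" --pt "0.45 0.5 0.4 0.8 0" --pt "0.45 0.5 0.4 0.8 0" --pt "0.45 0.5 0.4 0.8 0" --pt "0.45 0 0 0 0"

```text
time: 9.3
position: [0.4901, 0.0457, 0.1625]
orientation: [0.8, 0.768, -1.402]
wrist_force: [0.1, -0.3, -0.2]
grip_width: 0.0634
```

```bash
python3 - <<'E'
from h import *
st(); look(4)
E
```

```text
t 9.3 q [-0.933  0.952  0.765  2.064 -0.145  0.486 -0.228] p [0.4901 0.0457 0.1625] F [ 0.08 -0.34 -0.23]
[[ 0.028  1.    -0.007]
 [-0.532  0.01  -0.847]
 [-0.846  0.028  0.532]]
tips [ 0.4948 -0.0426  0.022 ]
rect ((0.507671594619751, -0.10396838188171387), (0.10782880336046219, 0.10816726833581924), 89.5853271484375) 513
```

Emit:
jog_arm --pt "0.45 0.5 0.35 0.85 0" --pt "0.45 0.55 0.35 0.85 0" --pt "0.45 0.5 0.35 0.85 0" --pt "0.45 0.55 0.35 0.85 0" --pt "0.45 0.5 0.35 0.85 0" --pt "0.45 0.55 0.35 0.85 0" --pt "0.45 0.5 0.35 0.85 0" --pt "0.45 0 0 0 0"

```text
time: 10.35
position: [0.5153, -0.025, 0.1644]
orientation: [0.8, 0.767, -1.403]
wrist_force: [-0.4, -0.2, -1.1]
grip_width: 0.0641
```

```bash
python3 - <<'E'
from h import *
st(); look(5)
E
```

```text
t 10.35 q [-0.778  0.953  0.762  2.036 -0.108  0.431 -0.135] p [ 0.5153 -0.025   0.1644] F [-0.43 -0.16 -1.13]
[[ 0.028  1.    -0.008]
 [-0.533  0.008 -0.846]
 [-0.846  0.028  0.533]]
tips [ 0.5199 -0.1135  0.0241]
rect ((0.5327897071838379, -0.17509014904499054), (0.10809413343667984, 0.10856889933347702), 89.67616271972656) 520
```

View pics/top5.png

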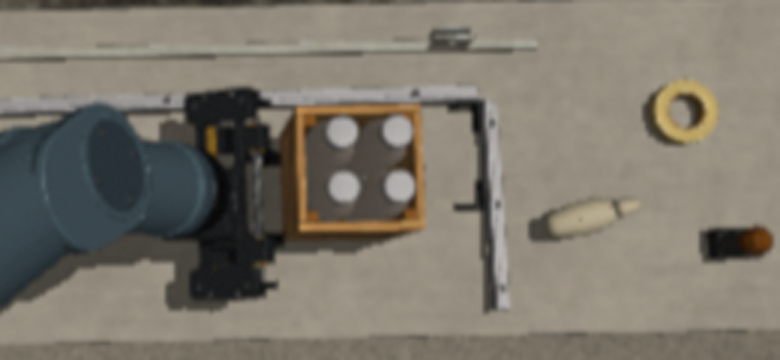

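Emit:
jog_arm --pt "0.45 0.6 0.4 0.8 0" --pt "0.45 0.55 0.4 0.85 0" --pt "0.45 0.55 0.4 0.85 0" --pt "0.45 0.55 0.4 0.85 0" --pt "0.45 0.55 0.4 0.8 0" --pt "0.45 0 0 0 0"

```text
time: 11.15
position: [0.5357, -0.0737, 0.1632]
orientation: [0.8, 0.768, -1.402]
wrist_force: [-0.0, 1.0, 0.1]
grip_width: 0.0637
```

```bash
python3 - <<'E'
from h import *
st(); look(6)
E
```

```text
t 11.15 q [-0.663  0.961  0.75   1.992 -0.086  0.406 -0.071] p [ 0.5357 -0.0737  0.1632] F [-0.    0.96  0.14]
[[ 0.028  1.    -0.006]
 [-0.532  0.01  -0.847]
 [-0.846  0.027  0.532]]
tips [ 0.5404 -0.1621  0.0228]
rect ((0.5528150200843811, -0.222847118973732), (0.10852299630641937, 0.10812868922948837), 89.9381332397461) 506
```

Emit:
jog_arm --pt "0.45 0.4 0.3 0.7 0" --pt "0.45 0.4 0.3 0.7 0" --pt "0.45 0.45 0.2 0.7 0" --pt "0.45 0 0 0 0"

```text
time: 11.7
position: [0.5423, -0.097, 0.1629]
orientation: [0.798, 0.773, -1.404]
wrist_force: [-4.5, 5.0, 1.1]
grip_width: 0.0637
```

```bash
python3 - <<'E'
from h import *
st(); look(7)
E
```

```text
t 11.7 q [-0.609  0.963  0.743  1.974 -0.076  0.399 -0.04 ] p [ 0.5423 -0.097   0.1629] F [-4.51  5.05  1.15]
[[ 0.024  1.    -0.004]
 [-0.531  0.009 -0.847]
 [-0.847  0.023  0.531]]
tips [ 0.5463 -0.1852  0.0223]
rect ((0.5587740540504456, -0.24529077112674713), (0.10836257040500641, 0.10820037126541138), 0.5685409903526306) 491
```

View pics/top7.png

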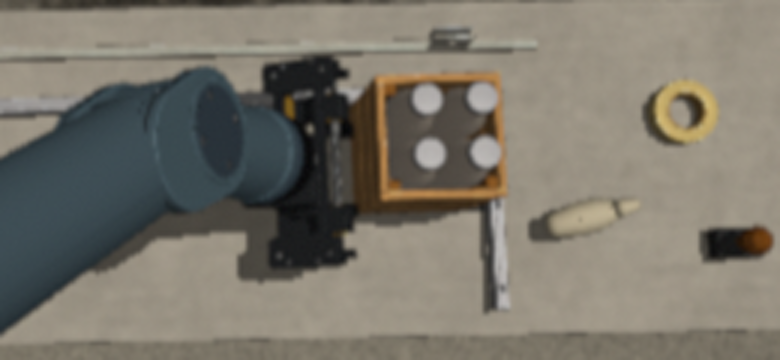

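Force x of -4.5 N and yaw of 0.57° (the bay's yaw) show the crate flush on the back strip. About 20 mm is left to the side stop.

Emit:
jog_arm --pt "0.45 0.25 0.05 0.4 0" --pt "0.45 0.25 0.05 0.4 0" --pt "0.45 0.25 0.05 0.4 0" --pt "0.45 0 0 0 0"

```text
time: 12.25
position: [0.543, -0.1097, 0.1626]
orientation: [0.798, 0.776, -1.405]
wrist_force: [-10.1, 14.4, 8.8]
grip_width: 0.064
```

```bash
python3 - <<'E'
from h import *
st(); look(8)
E
```

```text
t 12.25 q [-0.581  0.961  0.738  1.969 -0.07   0.391 -0.024] p [ 0.543  -0.1097  0.1626] F [-10.14  14.43   8.83]
[[ 0.022  1.    -0.003]
 [-0.53   0.009 -0.848]
 [-0.848  0.02   0.53 ]]
tips [ 0.5466 -0.1976  0.0218]
rect ((0.55892413854599, -0.2572879195213318), (0.10864438861608505, 0.10834856331348419), 0.7321829199790955) 497
```

Emit:
jog_arm --pt "0.45 0 -0.2 0 0" --pt "0.45 0.1 -0.1 0.25 0" --pt "0.45 0.1 0 0.25 0" --pt "0.45 0 0 0 0"

```text
time: 12.8
position: [0.5419, -0.117, 0.1642]
orientation: [0.799, 0.77, -1.403]
wrist_force: [-3.1, 2.8, -3.0]
grip_width: 0.0637
```

```bash
python3 - <<'E'
from h import *
st(); look(9)
E
```

```text
t 12.8 q [-0.571  0.959  0.741  1.974 -0.066  0.378 -0.018] p [ 0.5419 -0.117   0.1642] F [-3.1   2.78 -2.95]
[[ 0.027  1.    -0.005]
 [-0.532  0.01  -0.847]
 [-0.846  0.026  0.532]]
tips [ 0.5463 -0.2052  0.0236]
rect ((0.5589550733566284, -0.2661377787590027), (0.10866031050682068, 0.10835112631320953), 0.17066635191440582) 489
```

View pics/top9.png

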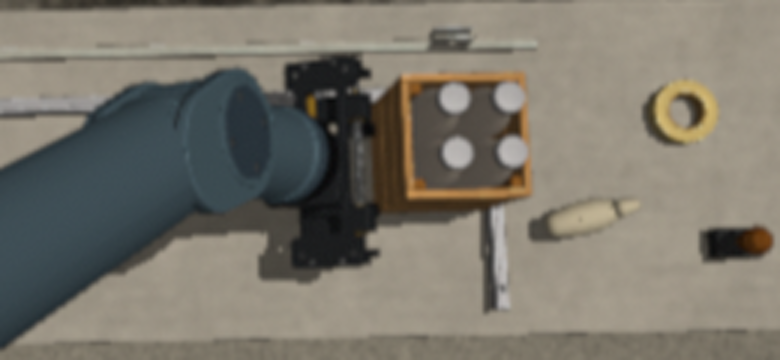

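Emit:
jog_arm --pt "0.45 0.1 0 0.2 0" --pt "0.45 0 0 0 0"

```text
time: 13.1
position: [0.542, -0.1185, 0.1642]
orientation: [0.799, 0.771, -1.402]
wrist_force: [-2.8, 6.3, -2.8]
grip_width: 0.064
```

```bash
python3 - <<'E'
from h import *
st(); look(10)
E
```

```text
t 13.1 q [-0.567  0.958  0.74   1.973 -0.065  0.377 -0.015] p [ 0.542  -0.1185  0.1642] F [-2.78  6.31 -2.81]
[[ 0.027  1.    -0.005]
 [-0.531  0.01  -0.847]
 [-0.847  0.025  0.531]]
tips [ 0.5464 -0.2067  0.0236]
rect ((0.5587049126625061, -0.26809051632881165), (0.10766173899173737, 0.1093643307685852), 0.7754601240158081) 491
```

Emit:
jog_arm --pt "0.45 0.1 0 0.2 0" --pt "0.45 0 0 0 0"

```text
time: 13.4
position: [0.5419, -0.1191, 0.1637]
orientation: [0.8, 0.774, -1.401]
wrist_force: [-4.5, 12.3, -2.9]
grip_width: 0.0637
```

```bash
python3 - <<'E'
from h import *
st(); look(11)
E
```

```text
t 13.4 q [-0.564  0.957  0.737  1.973 -0.065  0.376 -0.012] p [ 0.5419 -0.1191  0.1637] F [-4.46 12.29 -2.85]
[[ 0.026  1.    -0.003]
 [-0.529  0.011 -0.848]
 [-0.848  0.024  0.529]]
tips [ 0.5462 -0.207   0.023 ]
rect ((0.5587033629417419, -0.2675086557865143), (0.10799836367368698, 0.10936886817216873), 0.7328599691390991) 482
```

Emit:
jog_arm --pt "0.45 -0.1 0 -0.15 0" --pt "0.45 0 0.2 0 0" --pt "0.45 0 0.2 0 0" --pt "0.45 0 0 0 0"

```text
time: 13.95
position: [0.5436, -0.1188, 0.1639]
orientation: [0.797, 0.775, -1.408]
wrist_force: [-10.7, 11.6, 1.3]
grip_width: 0.064
```

```bash
python3 - <<'E'
from h import *
st(); look(12)
E
```

```text
t 13.95 q [-0.564  0.96   0.739  1.966 -0.065  0.388 -0.014] p [ 0.5436 -0.1188  0.1639] F [-10.7   11.55   1.27]
[[ 0.02   1.    -0.005]
 [-0.531  0.007 -0.848]
 [-0.847  0.019  0.531]]
tips [ 0.5469 -0.2069  0.0233]
rect ((0.5587007403373718, -0.2682024836540222), (0.108152836561203, 0.10945148766040802), 0.669556736946106) 492
```

Emit:
jog_arm --pt "0.45 0 -0.2 0 0" --pt "0.45 -0.1 0 -0.2 0" --pt "0.45 -0.3 0 -0.4 0" --pt "0.45 -1.6 0 -2.5 0" --pt "0.45 -2.2 0 -3.4 0" --pt "0.45 -2.2 0 -3.4 0" --pt "0.45 0 0 0 0"

```text
time: 14.88
position: [0.5448, 0.0016, 0.1668]
orientation: [0.799, 0.77, -1.394]
wrist_force: [0.7, -0.7, -0.1]
grip_width: 0.0639
```

```bash
python3 - <<'E'
from h import *
plan([((.53,-.07,.15),0),((.45,0,.34),0)],vmax=.05); look(13)
E
```

```text
t 14.88 q [-0.796  0.969  0.76   1.955 -0.115  0.504 -0.151] p [0.5448 0.0016 0.1668] F [ 0.72 -0.74 -0.1 ]
[[ 0.034  0.999 -0.002]
 [-0.531  0.016 -0.847]
 [-0.847  0.03   0.531]]
tips [ 0.5504 -0.0865  0.0262]
wp [ 0.5305 -0.0703  0.1499] yt [0.999 0.016 0.03 ] rows 3
wp [ 4.496e-01 -4.000e-04  3.402e-01] yt [0.999 0.016 0.03 ] rows 8
[[1, -3.8, -0.5, 1.7, 0.0], [1, -3.8, -0.6, 1.7, 0.0], [1, -3.8, -0.5, 1.8, 0.0], [1, -4.0, -1.5, 0.8, 0.0], [1, -4.0, -1.5, 0.8, 0.0], [1, -4.0, -1.5, 0.9, 0.0], [1, -4.1, -1.4, 0.8, 0.0], [1, -4.0, -1.5, 0.9, 0.0]]
rect ((0.5588251352310181, -0.2663644850254059), (0.10824388265609741, 0.10815972089767456), 0.7616909146308899) 491
```

View pics/top13.png

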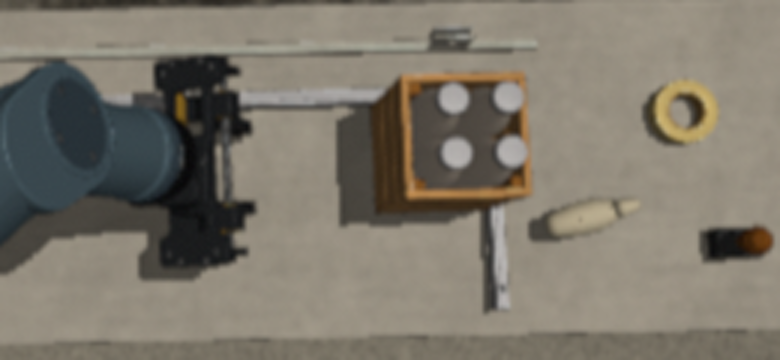

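Emit:
jog_arm --pt "0.45 2.2 0 3.4 0" --pt "0.45 2.2 0 3.4 0" --pt "0.45 1.4 0 2.1 0" --pt "0.45 0.2 0 0.3 0" --pt "0.45 0 0 0 0"

```text
time: 15.55
position: [0.5444, -0.1119, 0.1649]
orientation: [0.8, 0.768, -1.402]
wrist_force: [0.1, 0.2, -0.0]
grip_width: 0.0639
```

```bash
python3 - <<'E'
from h import *
st()
E
```

```text
t 15.55 q [-0.582  0.96   0.744  1.969 -0.071  0.386 -0.022] p [ 0.5444 -0.1119  0.1649] F [ 0.1   0.22 -0.01]
[[ 0.028  1.    -0.007]
 [-0.532  0.009 -0.847]
 [-0.846  0.027  0.532]]
tips [ 0.5491 -0.2002  0.0245]
```

Emit:
jog_arm --pt "0.45 0.2 0 0.3 0" --pt "0.45 0 0 0 0"

```text
time: 15.8
position: [0.5445, -0.1147, 0.1647]
orientation: [0.799, 0.769, -1.401]
wrist_force: [0.2, -0.1, -0.4]
grip_width: 0.0634
```

Emit:
jog_arm --pt "0.45 0.05 0 0.1 0" --pt "0.45 0 0 0 0"

```text
time: 16.05
position: [0.5444, -0.1162, 0.1648]
orientation: [0.799, 0.769, -1.401]
wrist_force: [-0.1, 0.4, -0.8]
grip_width: 0.0638
```

Emit:
jog_arm --pt "0.45 0.05 0 0.1 0" --pt "0.45 0 0 0 0"

```text
time: 16.3
position: [0.5444, -0.1172, 0.1648]
orientation: [0.8, 0.769, -1.401]
wrist_force: [-0.1, 0.9, -0.2]
grip_width: 0.064
```

Emit:
jog_arm --pt "0.45 0.05 0 0.1 0" --pt "0.45 0 0 0 0"

```text
time: 16.55
position: [0.5445, -0.1178, 0.1648]
orientation: [0.8, 0.77, -1.401]
wrist_force: [-0.4, 4.9, -0.2]
grip_width: 0.0636
```

Emit:
jog_arm --pt "0.45 0.05 0 0.1 0" --pt "0.45 0 0 0 0"

```text
time: 16.8
position: [0.5445, -0.1183, 0.1648]
orientation: [0.8, 0.771, -1.401]
wrist_force: [-3.2, 8.7, 3.3]
grip_width: 0.0638
```

Emit:
jog_arm --pt "0.45 0.05 0 0.1 0" --pt "0.45 0 0 0 0"

```text
time: 17.05
position: [0.5445, -0.1187, 0.1648]
orientation: [0.801, 0.772, -1.4]
wrist_force: [-2.3, 11.9, 6.4]
grip_width: 0.0638
```

Resistance rises steadily from first touch (5, 9, 12 N over about 1 mm), so the crate is against the side stop. I'll retreat and lift clear.

Emit:
jog_arm --pt "0.45 -0.15 0 -0.3 0" --pt "0.45 -0.3 0 -0.5 0" --pt "0.45 -1.6 0 -2.5 0" --pt "0.45 -2.2 0 -3.4 0" --pt "0.45 -2.2 0 -3.4 0" --pt "0.45 0 0 0 0"

```text
time: 17.8
position: [0.5438, 0.0026, 0.1656]
orientation: [0.798, 0.772, -1.396]
wrist_force: [-0.6, -0.6, -0.7]
grip_width: 0.0635
```

Emit:
jog_arm --pt "0.45 -3.8 -0.5 1.7 0" --pt "0.45 -3.8 -0.6 1.7 0" --pt "0.45 -3.8 -0.5 1.8 0" --pt "0.45 -4.0 -1.5 0.8 0" --pt "0.45 -4.0 -1.5 0.8 0" --pt "0.45 -4.0 -1.5 0.9 0" --pt "0.45 -4.0 -1.5 0.9 0" --pt "0.45 0 0 0 0"

```text
time: 18.8
position: [0.459, 0.071, 0.4432]
orientation: [0.803, 0.769, -1.399]
wrist_force: [0.9, -0.3, -0.1]
grip_width: 0.0636
```

```bash
python3 - <<'E'
from h import *
from plant import eyes
st(); look(14)
out=[]
for n in ("side","top"):
    f=eyes.grab_frame(n); np.savez(f"pics/{n}15.npz",**f); out.append(f["pixels"][:,:,::-1][:,(150 if n=="side" else 80):])
cv2.imwrite("pics/both15.png",np.hstack(out))
W=cloud(f)
for nm,x0,x1,y0,y1 in [("lamb",.42,.56,-.48,-.35),("spice",.42,.56,.33,.41),("jar",.5,.6,.2,.29)]:
    p=W[(W[...,2]>.03)&(W[...,2]<.13)&(W[...,0]>x0)&(W[...,0]<x1)&(W[...,1]>y0)&(W[...,1]<y1)]
    if len(p): print(nm,cv2.minAreaRect(p[:,:2].astype(np.float32)))
V=cloud(dict(np.load("pics/side15.npz")));m=(V[...,2]>.144)&(V[...,2]<.157)&(V[...,1]<-.18)&(V[...,1]>-.35)&(V[...,0]>.48)&(V[...,0]<.64);print("side",cv2.minAreaRect(V[m][:,:2].astype(np.float32)),m.sum())
E
```

```text
t 18.8 q [-1.357  0.449  1.21   2.003  0.159  1.043 -0.252] p [0.459  0.071  0.4432] F [ 0.88 -0.32 -0.11]
[[ 0.03   1.    -0.007]
 [-0.53   0.01  -0.848]
 [-0.848  0.029  0.53 ]]
tips [ 0.464  -0.017   0.3025]
rect ((0.5588535070419312, -0.26645001769065857), (0.10843271762132645, 0.10804401338100433), 0.5718731880187988) 485
lamb ((0.49545803666114807, -0.41244566440582275), (0.03125326707959175, 0.0848977267742157), 14.754525184631348)
jar ((0.5699410438537598, 0.22244885563850403), (0.04187222197651863, 0.01184122171252966), 38.89419937133789)
side ((0.559979259967804, -0.26551395654678345), (0.11102031916379929, 0.11031150817871094), 87.73053741455078) 180
```

View pics/both15.png

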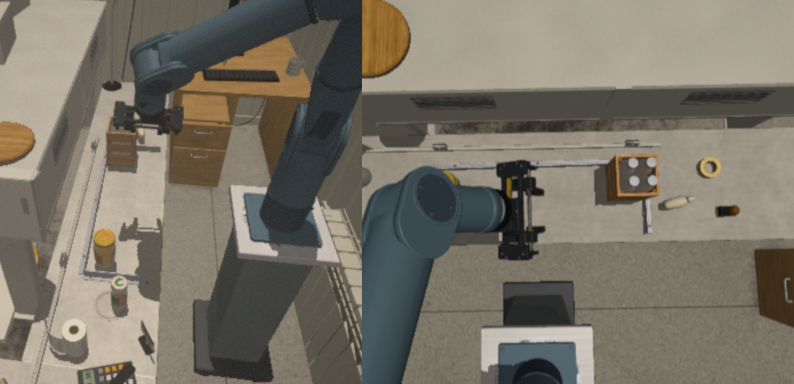

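The crate stands square in the corner (yaw 0.57° against about 0.6° for the bay). In the side view the jar (105,247) and the spice jar (119,293) are where they were, the lamb reads unchanged and the hand is clear.

```bash
python3 -c "
from plant import finish_job
print(finish_job())"
```

```text
the job is handed in; nothing more can be done
None
```

The crate is in the free right-hand corner, square and against both the back strip and the side stop. The job was handed in at about 19 s of the 51 s allowed.

**How it was pushed:** With the tool straight down, the gripper body would have touched the crate before the fingers did. I therefore stretched the arm to its reach limit over free space, which leaned the hand about 32° with the tips ahead. Two fingertips then pushed the lowest slat about 25 mm above the worktop. They first turned the crate square, then slid it diagonally to the back strip and along that to the side stop.

**Last checks:**
- **Crate position:** The top view puts the crate at (0.559, -0.266) with yaw 0.57°. The target from the measured strips was about (0.5585, -0.2655) with yaw about 0.6°.
- **Contact:** Pressing met firm resistance at both strips, about 11 N at the back strip and 12 N at the side stop, with almost no further movement.
- **Objects that must stay:** The lamb measured within 0.2 mm of its starting place. The jar and spice jar look unmoved in the side view, but the arm hid them from the top camera at the end, so I have no final measurement of them.
- **Hand:** It is about 0.3 m above the worktop and touching nothing.

**Disagreements:** The side camera gave a rougher crate outline, with the centre within about 1 mm of the top view but yaw off by about 3°. That outline came from few points and read slightly oversized. While pressed at about 12 N, the crate's top read 1 to 2 mm closer to the side stop than after release. That could be a slight lean that went away when released, or measurement noise.

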